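Clear the gas valve and open it to the green mark

TASK

The red-lidded white condiment tub and the bamboo skewer holder are standing in the swing of the gas valve's yellow handle: pack both into the wooden caddy, side by side, upright and flat on its floor. Once both are packed, turn the yellow handle until it lies directly over the green pointer, and leave it there. Do not disturb the glass tumbler, the black basting pot or the tongs.

Things in the scene. Friction and masses are not known exactly. Their poses are not given: they have to be found in the camera images.
- valve: Fixed brass gas ball valve, left or right of the caddy. Origin: on the handle's vertical pivot axis, at counter height. z up; x along the copper pipe, away from the handle's swing. Brass body of radius 24 mm; pipe to 162 mm along +x, top at 43 mm; white dial of radius 86 mm, ticks every 10 degrees, top at 32 mm; steel hub of radius 18 mm, top at 72 mm.
- handle (a joint): Valve opening (rad), 0 closed to 1.57 fully open, growing anticlockwise seen from above. At value q the handle points from the pivot at angle 2.182 + q (rad, anticlockwise from the valve's x axis). Dry friction 0.22 N m (about 1.5 N at handle_grip), damping 0.05 N m s: it stays where it is left. Starts nearly closed, 0 to 0.12.
- handle_grip (a point): Point on the yellow handle 150 mm from the pivot axis, 56 mm above the counter, mid-thickness; x points outward along the handle, z up. The handle is a level straight bar ending 190 mm from the axis; its yellow sleeve (75 to 190 mm from the axis) is 24 mm wide and 14 mm thick (49 to 63 mm above the counter), free space below it outside the dial.
- pointer (a joint): Where the green pointer is set (rad), same zero and sense as joint handle, between 0.8 and 1.35. It stays where it is; it cannot be touched (a flat mark on the dial).
- pointer_tip (a point): Green square (20 mm) at the end of the flat green pointer, 92 mm from the pivot axis, 36 mm above the counter, below the handle; x points outward along the pointer. The handle is set right when it lies straight above the pointer.
- caddy_floor (a point): Centre of the inner floor of the open wooden caddy (fixed, empty). x along its long inner side (150 mm), y along its short inner side (70 mm), z up. Floor 5 mm above the counter; walls 5 mm thick, tops 50 mm above the counter. A 4 mm high steel bracket sticks out at +x. The tub fits only with its long side along x; tub and holder in a row take 134 of the 150 mm.
- tub: Loose white condiment tub with a closed red flip-top lid, a box 76 mm (x) by 60 mm (y) by 100 mm high; the white part is 84 mm high, the lid 2 mm narrower. Origin: centre of the underside, z up. 0.18 to 0.35 kg.
- holder: Loose empty bamboo skewer holder, an upright tube closed below: outer diameter 58 mm, 110 mm high, wall 5 mm. Origin: centre of the underside, z up. 0.1 to 0.2 kg. Tub and holder stand in the swing of the handle, 90 to 135 mm apart between centres, either one nearer the closed handle.
- tumbler: Loose glass tumbler, rim diameter 68 mm, 100 mm high, standing behind the closed handle's clockwise side, outside the swing. Origin: centre of the underside. Not to be disturbed.
- pot: Loose black basting pot, diameter 88 mm, 58 mm high, with a 12 mm thick straight black handle along its own x to 141 mm from the centre, top at 64 mm. Beyond the open end of the swing. Origin: centre of the underside. Not to be disturbed.
- tongs: Loose steel tongs lying on the counter behind the caddy's far end (+x), about 195 mm long along their own x, 61 mm wide at the jaws (+x end), 18 mm high. Origin: underside, near the middle. Not to be disturbed.
Mind the look-alikes: they are no part of the job. What is shaped like the tub but blue is not meant.

How it is judged:
By the outcome, as a careful person would: the job done as asked, in the order asked, and still so for the second after the job is handed in, with the robot touching nothing.
It also fails if it takes over 72 s, if anything falls off the work surface, if the arm or the gripper's body presses on something with over 40 N, if the wrist force passes 120 N, or if a joint passes its speed limit or range.

ROBOT

A 6-joint arm with a two-finger parallel gripper is mounted at the origin on the work surface. World frame = base frame: x ahead of the robot, y to its left, z up, the work surface at z = 0. Lengths are in m, angles in rad, forces in N, time in s.
With the tool pointing down it reaches from about 0.325 to 0.9 m from the base axis. Payload 3.5 kg.
Tool frame: the origin (TCP) lies midway between the tips of the shut fingers; the grasp point (between the pads) lies 19 mm behind it; z points along the fingers, y is the line along which they close (so a half turn about z gives the same grasp; the last joint's range is limited). The gripper opens to 85 mm and grips with 20 to 120 N. Pads are 22 mm wide; open, the fingers measure 114 mm over their backs; the gripper's body (76 mm by 85 mm) begins 54 mm behind the grasp point. The pads swing forward as they close: fully open they stand 13 mm farther back than shut.
Start: joints at [-0.103, 0.276, -0.026, 1.268, 0, 1.467], TCP at [0.625, -0, 0.231] pointing down, gripper open.
Joint ranges: [-3.12, 3.12], [-0.85, 1.88], [-1.08, 1.24], [-1.95, 2.15], [-1.57, 1.53], [-3.14, 3.14]. Speed limits (rad/s): [2.57, 2.57, 3.14, 3.14, 3.14, 3.14].

INTERFACE

Orientations are given as a unit quaternion [w, x, y, z].
In Python, from cell import r gives the robot as it stands.
- The arm moves only by the tool carry_out, never from a script. Its argument "targets" is a list of rows, each an object with "travel": the shift along the tool's x, y, z scaled (see below), a list of three; "delta_rot": the turn, a rotation vector about the tool's x, y, z scaled (see below), a list of three; "fingers": the opening, from 0 (shut) to 1 (fully open). A call has 1 to 10 rows; each row shifts and turns the commanded pose from where the row before left it, along the tool's axes as they then stand; what a row does not reach is not made up. The controller multiplies each number of a shift by 0.025 m and each number of a turn by 6 degrees. A row lasts 1/10 s, in which the tool goes at most 50 mm and 8.59 degrees, less where a joint would pass 70% of its speed; a pose out of reach is approached as far as the arm can. A call with a number of a shift or a turn outside -1 to 1 is refused whole. A call with a gripper value outside its range is refused whole. The fingers move at their own pace and stop on an object; "newtons" is the grip in N (left out, the last holds). Time passes only in rows, so rows that do not move let the fingers close. It gives the time, the measured TCP pose, the force, the opening and the grip force at its end, in the units of the state.
- r.sense(): the state, without advancing time (a new reading comes with each control period).
- r.read_camera(name): name is "scene" or "side" or "wrist"; returns the picture (400x640x3 uint8, blue, green, red); there is no depth.
- r.camera_params(name): a dict with "K" (3x3 intrinsics, pixels), "origin" and "attitude" of the camera in the world; the wrist camera has in their place "T_tool_cam" (4x4, takes a point from camera to tool coordinates, whose origin is the TCP and whose axes are the flange's). Camera axes: x right, y down, z forward; pixel columns grow to the right and rows downward; lengths in m; the calibration is good to about 2 mm. A picture is of the moment at which its call begins: read the wrist's pose just before it. camera_params takes no time and is no camera call.
- r.finish_job(): hands the job in; it is judged then, once.
Trained networks look in the newest picture that a camera, given by its name, has taken for a name from the list of things; names that differ only in an ending like _2 or _b are one class to them, and where a whole thing is asked for, a point or a joint stands for the part that bears it (a point fixed in the world has none). Each returns a list of dicts, best first, with "p" (0 to 1); they miss things now and then, are a little off and sometimes report something else, mostly with a low value. They report only what shows in the picture. A call takes as long as a camera call. They do not tell look-alikes from the thing itself.
- r.find_in(camera, thing): "location" ([x, y, z] in m, in the coordinates of the camera as it stood for that picture, good to about 4 mm: the middle of the surface that is visible of it).
- r.landmark_of(camera, thing): "location" ([x, y, z] in m, in the coordinates of the camera as it stood for that picture, good to about 4 mm: a listed point, or the origin of a listed thing).
The state is a dict: "time_s": time; "qpos": joint angles; "joint_vel": joint speeds; "effort": joint torques, N m; "tool_pos": TCP position; "orientation": TCP orientation; "contact_force": force on the tool from outside, world axes, zero at the start; "torque": the same for the moment, N m; "finger_gap": opening from 0.0 (shut) to 1.0 (fully open); "grip_force": force on a finger pad.
Only numpy, scipy, OpenCV 4.12 (cv2) and the standard library are available. Lean on these libraries where they do the work, as an engineer would, in place of code of your own. Each camera call takes 0.05 s, during which the arm holds its last target. There are 200 camera calls.

## Working session

There is one attempt and no reset: what is moved stays moved. The work goes in short steps, Python scripts to look and compute and a tool call to move; the robot and the scene stay as the last step left them, time stands still between calls to the robot, and variables do not carry over. Pictures are saved under pics/ and viewed, at most 10 in all, crops included, and the job is handed in when it is done.

Besides the shell and the picture viewer there is one more tool, called after "Emit:" as name(argument=value, ...) on one line, values as JSON. carry_out: Moves the arm, as the interface text tells. Its arguments: {"type":"object","properties":{"targets":{"type":"array"},"newtons":{"type":"number"}},"required":["targets"]}

```bash
mkdir -p pics; ls; cat > h.py <<'E'
import numpy as np, cv2
from scipy.spatial.transform import Rotation as R
from cell import r
def cam(name):
    p=r.camera_params(name); K=np.array(p["K"])
    if "T_tool_cam" in p:
        s=r.sense(); q=s["orientation"]; T=np.eye(4)
        T[:3,:3]=R.from_quat([q[1],q[2],q[3],q[0]]).as_matrix(); T[:3,3]=s["tool_pos"]
        return K,T@np.array(p["T_tool_cam"])
    T=np.eye(4); a=np.array(p["attitude"],float)
    T[:3,:3]=a if a.shape==(3,3) else R.from_quat([a[1],a[2],a[3],a[0]]).as_matrix()
    T[:3,3]=p["origin"]; return K,T
def shot(name,f):
    K,T=cam(name); im=r.read_camera(name); cv2.imwrite("pics/"+f,im); return K,T,im
def look(name,T,K,thing,fn="landmark_of",n=3):
    for d in getattr(r,fn)(name,thing)[:n]:
        l=np.array(d["location"]); w=T[:3,:3]@l+T[:3,3]; u=K@l; u=u/u[2]
        print(name,fn[:4],thing,round(d["p"],2),w.round(4),u[:2].round(),flush=True)
def plane(K,T,uv,z):
    d=T[:3,:3]@np.linalg.inv(K)@np.array([uv[0],uv[1],1.]); o=T[:3,3]
    return o+d*(z-o[2])/d[2]
E
python3 - <<'E'
from h import *
s=r.sense(); print(s)
for c in ["scene","side"]:
    K,T,im=shot(c,c+"0.png"); print(c,K.tolist(),T.round(3).tolist())
    for t in ["valve","handle_grip","pointer_tip","caddy_floor","tub","holder","tumbler","pot","tongs"]: look(c,T,K,t,n=2)
E
```

```text
pics
{'time_s': 0.0, 'qpos': array([-1.03428762e-01,  2.77172519e-01, -2.78714901e-02,  1.26798691e+00,
        1.76067981e-05,  1.46738038e+00]), 'joint_vel': array([ 0.00065983, -0.00026224, -0.00054807, -0.00051359,  0.00073532,
       -0.00057079]), 'effort': array([-1.23772923e-03, -4.45513523e+01,  2.95201170e+01,  1.64704624e-02,
       -2.18722530e-04, -1.59438730e-05]), 'tool_pos': array([6.24233995e-01, 5.67313945e-05, 2.30139573e-01]), 'orientation': array([-8.72937908e-04,  7.07110879e-01,  7.07101801e-01, -6.97428602e-04]), 'contact_force': array([-0.64740544,  0.21645164,  0.05179896]), 'torque': array([ 0.01387706, -0.04661978,  0.00534741]), 'grip_force': 0.0, 'finger_gap': 1.0008076018115521}
scene [[374.03425961436517, 0.0, 319.6092367514923], [0.0, 374.03425961436517, 203.19455999746847], [0.0, 0.0, 1.0]] [[0.371, 0.683, -0.629, 1.194], [0.929, -0.271, 0.253, -0.274], [0.003, -0.678, -0.735, 0.838], [0.0, 0.0, 0.0, 1.0]]
scene land valve 0.7 [ 6.182e-01 -2.003e-01 -2.000e-04] [264. 262.]
scene land handle_grip 0.95 [ 0.5497 -0.0638  0.0547] [303. 216.]
scene land p
[... 675 characters left out ...]
.1996 -0.0015] [387. 265.]
side land handle_grip 0.69 [ 0.5412 -0.0695  0.0539] [332. 214.]
side land handle_grip 0.69 [ 0.4796 -0.1726  0.0005] [323. 275.]
side land pointer_tip 0.8 [ 0.5261 -0.1947  0.0365] [348. 268.]
side land caddy_floor 0.72 [0.5509 0.2012 0.0007] [298. 150.]
side land tub 0.88 [ 0.319  -0.3103 -0.0037] [268. 370.]
side land tub 0.77 [ 4.473e-01 -2.797e-01 -2.000e-04] [328. 328.]
side land holder 0.73 [ 0.4804 -0.1721  0.0017] [323. 274.]
side land tumbler 0.94 [ 0.674  -0.0681 -0.0018] [383. 211.]
side land tumbler 0.22 [ 0.7     0.1595 -0.0033] [354. 147.]
side land pot 0.64 [ 0.6319 -0.3572  0.0015] [433. 330.]
side land tongs 0.95 [0.7002 0.1581 0.0011] [354. 146.]
```

```bash
python3 -c "
import cv2,numpy as np
a=cv2.imread('pics/scene0.png');b=cv2.imread('pics/side0.png')
for n,i in (('s',a),('d',b)): cv2.imwrite('pics/%sv.png'%n,cv2.resize(i,(800,500),interpolation=cv2.INTER_CUBIC))"
```

```text
(no output)
```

View pics/sv.png

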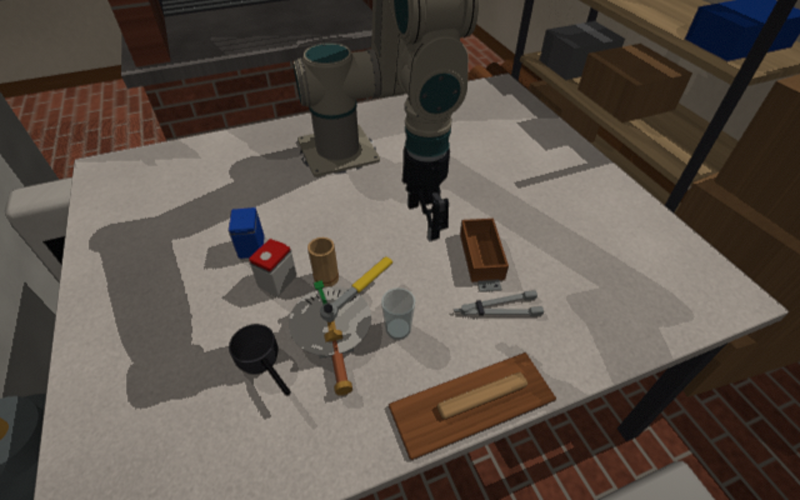

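View pics/dv.png

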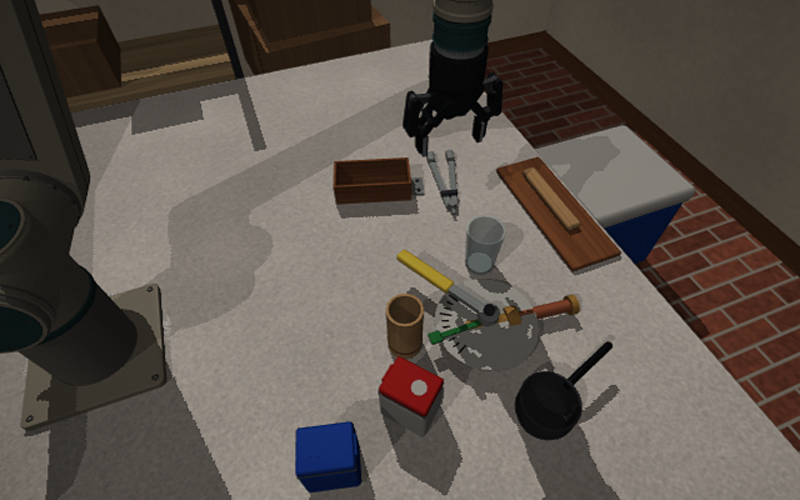

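Red tub is at (270,265) in the scene view and (411,393) in the side view. The candidates for it are the red-lidded tub and the blue look-alike at (245,232)/(328,455), so I choose the red-lidded one. The holder is at (322,260)/(405,322), the caddy at (484,250)/(373,187), the yellow handle at (375,273)/(425,270), and the green pointer at (320,290)/(450,332). Next I'll look with the wrist camera.

```bash
python3 - <<'E'
from h import *
print(np.array(r.camera_params("wrist")["T_tool_cam"]).round(3).tolist())
K,T,im=shot("wrist","w0.png"); print(K[0],T[:3,3].round(3))
for t in ["caddy_floor","tumbler","handle_grip","tongs"]: look("wrist",T,K,t,n=2)
E
```

```text
[[0.0, -0.951, -0.31, 0.079], [1.0, 0.0, 0.001, 0.001], [-0.001, -0.31, 0.951, -0.142], [0.0, 0.0, 0.0, 1.0]]
[349.47817448   0.         320.00042644] [0.626 0.079 0.373]
wrist land tumbler 0.6 [ 0.6781 -0.0696  0.0025] [366. 216.]
wrist land handle_grip 0.76 [ 0.5454 -0.069   0.0557] [239. 236.]
wrist land handle_grip 0.37 [ 0.5286 -0.1992  0.032 ] [237. 328.]
```

Emit:
carry_out(targets=[{"travel":[-1,-0.6,-0.5],"delta_rot":[0,0,0],"fingers":1},{"travel":[-1,-0.6,-0.5],"delta_rot":[0,0,0],"fingers":1},{"travel":[-1,-0.6,-0.5],"delta_rot":[0,0,0],"fingers":1},{"travel":[-1,-0.6,-0.5],"delta_rot":[0,0,0],"fingers":1},{"travel":[-1,-0.6,-0.5],"delta_rot":[0,0,0],"fingers":1},{"travel":[-1,-0.6,-0.5],"delta_rot":[0,0,0],"fingers":1},{"travel":[-1,-0.6,-0.5],"delta_rot":[0,0,0],"fingers":1},{"travel":[-1,-0.6,-0.5],"delta_rot":[0,0,0],"fingers":1},{"travel":[0,0,0],"delta_rot":[0,0,0],"fingers":1},{"travel":[0,0,0],"delta_rot":[0,0,0],"fingers":1}])

```text
time_s: 2.25
tool_pos: [0.505, -0.2004, 0.3317]
orientation: [0.0, 0.708, 0.707, 0.0]
contact_force: [0.2, 0.1, -1.3]
finger_gap: 0.995
grip_force: 0.0
```

```bash
python3 - <<'E'
from h import *
K,T,im=shot("wrist","w1.png"); print(r.sense()["tool_pos"])
for t in ["valve","pointer_tip","handle_grip","tub","holder","tumbler","pot"]: look("wrist",T,K,t,n=2)
cv2.imwrite("pics/w01.png",np.hstack([cv2.resize(cv2.imread("pics/w0.png"),(400,250)),cv2.resize(im,(400,250))]))
cv2.imwrite("pics/w1b.png",cv2.resize(im,(800,500)))
E
```

```text
[ 0.50502219 -0.19976628  0.33108821]
wrist land valve 0.81 [ 0.6173 -0.1998 -0.0032] [401. 139.]
wrist land pointer_tip 0.56 [ 0.522  -0.1998  0.0332] [332. 144.]
wrist land handle_grip 0.66 [ 0.5495 -0.0679  0.055 ] [360.  27.]
wrist land tub 0.91 [ 0.3199 -0.321  -0.0045] [194. 221.]
wrist land tub 0.63 [ 0.4535 -0.2808 -0.0008] [283. 196.]
wrist land holder 0.95 [ 0.4778 -0.1744 -0.0019] [299. 121.]
wrist land tumbler 0.59 [ 0.6773 -0.0658  0.0017] [458.  31.]
```

View pics/w1b.png

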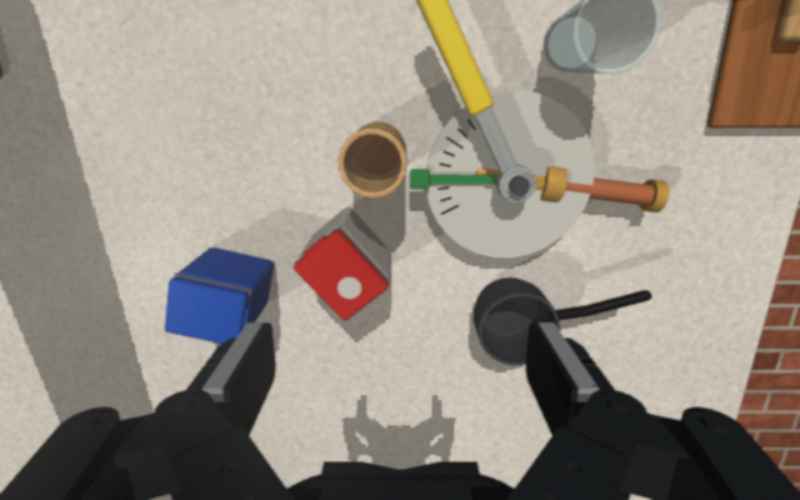

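The wrist view shows the red-lidded tub at (340,275), the blue look-alike at (220,295), the holder rim at (373,160), the pointer square at (420,178) and the sleeve at (455,55). Next I'll measure by colour.

```bash
cat >> h.py <<'E'
def mask(im,lo,hi,box=None):
    h=cv2.cvtColor(im,cv2.COLOR_BGR2HSV); m=cv2.inRange(h,np.array(lo),np.array(hi))
    if box: b=np.zeros_like(m); b[box[1]:box[3],box[0]:box[2]]=255; m&=b
    return m
def rect(K,T,m,z):
    c=max(cv2.findContours(m,cv2.RETR_EXTERNAL,cv2.CHAIN_APPROX_NONE)[0],key=cv2.contourArea)[:,0]
    p=np.array([plane(K,T,u,z)[:2] for u in c]); (cx,cy),(w,h),a=cv2.minAreaRect((p*1000).astype(np.float32))
    if w<h: w,h,a=h,w,a+90
    return (cx/1000,cy/1000,w,h,a)   # a = direction of long side, deg
E
python3 - <<'E'
from h import *
im=cv2.imread("pics/w1.png"); K,T=cam("wrist")
print("tub",np.round(rect(K,T,mask(im,(0,150,60),(6,255,255),(230,170,320,265)),.1),3), np.round(rect(K,T,mask(im,(0,150,60),(6,255,255),(230,170,320,265)),.092),3))
y=mask(im,(22,130,80),(32,255,255)); print("handle",np.round(rect(K,T,y,.063),3))
g=mask(im,(45,100,30),(80,255,255)); print("pointer",np.round(rect(K,T,g,.036),3))
for n in ["scene","side"]:
    i=cv2.imread(f"pics/{n}0.png"); k,t=cam(n)
    print(n,"handle",np.round(rect(k,t,mask(i,(20,130,80),(34,255,255)),.060),3),"ptr",np.round(rect(k,t,mask(i,(45,100,30),(80,255,255)),.036),3))
# holder rim ellipse fit at z=.11
c=plane(K,T,(373*.8,160*.8),.11); print("holder rim",c.round(3))
E
```

```text
tub [  0.451  -0.274  74.439  56.821 129.967] [  0.45   -0.278  76.037  58.04  129.967]
handle [ 5.55000e-01 -8.30000e-02  1.05680e+02  2.28120e+01  1.17968e+02]
pointer [ 5.5900e-01 -1.9600e-01  8.3117e+01  1.6397e+01  7.3000e-02]
scene handle [ 5.59000e-01 -8.10000e-02  1.12447e+02  2.53490e+01  1.18046e+02] ptr [  0.547  -0.197  64.25   18.911 179.241]
side handle [ 5.51000e-01 -8.30000e-02  1.11048e+02  2.59060e+01  1.18197e+02] ptr [ 0.559 -0.195 89.02  19.281  3.057]
holder rim [ 0.484 -0.168  0.11 ]
```

Emit:
carry_out(targets=[{"travel":[0,0,0.75],"delta_rot":[0,0,-0.95],"fingers":1},{"travel":[0,0,0.75],"delta_rot":[0,0,-0.95],"fingers":1},{"travel":[0,0,0.75],"delta_rot":[0,0,-0.95],"fingers":1},{"travel":[0,0,0.75],"delta_rot":[0,0,-0.95],"fingers":1},{"travel":[0,0,0.75],"delta_rot":[0,0,-0.95],"fingers":1},{"travel":[0,0,0.75],"delta_rot":[0,0,-0.95],"fingers":1},{"travel":[-0.24,-0.9,0.75],"delta_rot":[0,0,-0.95],"fingers":1},{"travel":[-0.24,-0.9,0],"delta_rot":[0,0,0],"fingers":1},{"travel":[-0.24,-0.9,0],"delta_rot":[0,0,0],"fingers":1},{"travel":[-0.24,-0.9,0],"delta_rot":[0,0,0],"fingers":1}])

```text
time_s: 3.65
tool_pos: [0.4491, -0.2749, 0.1997]
orientation: [-0.0, 0.423, 0.906, 0.0]
contact_force: [0.8, 0.3, -0.0]
finger_gap: 0.999
grip_force: 0.0
```

Emit:
carry_out(targets=[{"travel":[0,0,0],"delta_rot":[0,0,0],"fingers":1},{"travel":[0,0,0],"delta_rot":[0,0,0],"fingers":1}])

```text
time_s: 3.85
tool_pos: [0.4496, -0.2746, 0.2]
orientation: [-0.0, 0.424, 0.906, 0.0]
contact_force: [0.7, -0.4, 1.6]
finger_gap: 1.0
grip_force: 0.0
```

```bash
cat >> h.py <<'E'
def goto(x,y,yaw=None):
    "tool-axis offsets (units) to world xy; yaw = wanted direction of tool x, deg"
    s=r.sense(); q=s["orientation"]; M=R.from_quat([q[1],q[2],q[3],q[0]]).as_matrix()
    d=M.T@np.array([x-s["tool_pos"][0],y-s["tool_pos"][1],0])/.025; a=np.degrees(np.arctan2(M[1,0],M[0,0]))
    print("tool",s["tool_pos"].round(4),"yaw",a.round(2),"travel units",d.round(2),"rotz units",None if yaw is None else round(-((yaw-a+180)%360-180)/6,2), "t",s["time_s"])
E
python3 - <<'E'
from h import *
K,T,im=shot("wrist","w2.png")
for t in ["tub","holder"]: look("wrist",T,K,t,n=2)
m=mask(im,(0,150,60),(6,255,255))
for z in (.1,.095): print("tub",np.round(rect(K,T,m,z),3))
goto(.451,-.276,130)
# triangulate lid centroid between w1 pose and this is done by sizes; show
cv2.imwrite("pics/w2c.png",im)
E
```

```text
wrist land tub 0.96 [ 0.4494 -0.2819  0.0021] [314. 167.]
wrist land tub 0.64 [ 0.3228 -0.3225 -0.0028] [187. 116.]
wrist land holder 0.8 [ 0.4795 -0.1744 -0.0055] [410. 102.]
tub [  0.448  -0.277  74.226  55.793 129.846]
tub [  0.449  -0.278  75.761  56.947 129.846]
tool [ 0.45   -0.274   0.2001] yaw 129.96 travel units [-0.09 -0.02 -0.  ] rotz units -0.01 t 4.0
```

View pics/w2c.png

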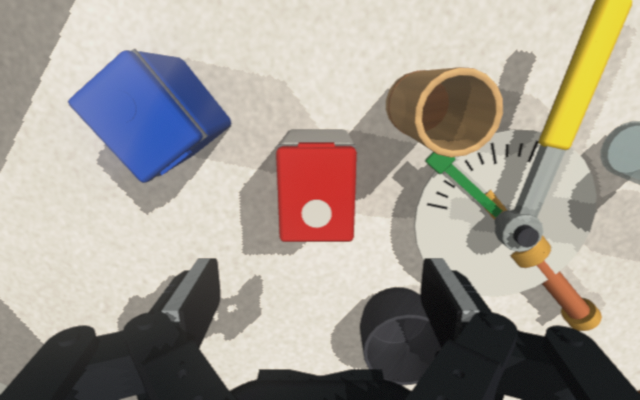

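The wrist view shows the red tub centred at (316,195) between the open fingers and square to them. Its lid reads 74×56 mm at z=0.10 from two places, as it should. Descend and grip.

Emit:
carry_out(targets=[{"travel":[-0.1,-0.12,0.9],"delta_rot":[0,0,0],"fingers":1},{"travel":[0,0,1],"delta_rot":[0,0,0],"fingers":1},{"travel":[0,0,1],"delta_rot":[0,0,0],"fingers":1},{"travel":[0,0,1],"delta_rot":[0,0,0],"fingers":1},{"travel":[0,0,1],"delta_rot":[0,0,0],"fingers":1},{"travel":[0,0,1],"delta_rot":[0,0,0],"fingers":1},{"travel":[0,0,0],"delta_rot":[0,0,0],"fingers":1},{"travel":[0,0,0],"delta_rot":[0,0,0],"fingers":0.4},{"travel":[0,0,0],"delta_rot":[0,0,0],"fingers":0.4},{"travel":[0,0,0],"delta_rot":[0,0,0],"fingers":0.4}], newtons=40)

```text
time_s: 5.0
tool_pos: [0.4502, -0.2794, 0.0542]
orientation: [0.002, 0.423, 0.906, -0.0]
contact_force: [0.4, -0.2, -0.2]
finger_gap: 0.701
grip_force: 44.0
```

Emit:
carry_out(targets=[{"travel":[0,0,0],"delta_rot":[0,0,0],"fingers":0.4},{"travel":[0,0,0],"delta_rot":[0,0,0],"fingers":0.4},{"travel":[0,0,0],"delta_rot":[0,0,0],"fingers":0.4}])

```text
time_s: 5.3
tool_pos: [0.4501, -0.2795, 0.0542]
orientation: [0.002, 0.423, 0.906, -0.0]
contact_force: [-0.5, -0.1, 5.6]
finger_gap: 0.688
grip_force: 44.8
```

Emit:
carry_out(targets=[{"travel":[0,0,-1],"delta_rot":[0,0,0],"fingers":0.4},{"travel":[0,0,-1],"delta_rot":[0,0,0],"fingers":0.4},{"travel":[0,0,-1],"delta_rot":[0,0,0],"fingers":0.4},{"travel":[0,0,-1],"delta_rot":[0,0,0],"fingers":0.4},{"travel":[0,0,-1],"delta_rot":[0,0,-0.6],"fingers":0.4},{"travel":[0,0,-1],"delta_rot":[0,0,-1],"fingers":0.4},{"travel":[0,0,-1],"delta_rot":[0,0,-1],"fingers":0.4},{"travel":[0,0,-1],"delta_rot":[0,0,-1],"fingers":0.4},{"travel":[0,0,0],"delta_rot":[0,0,-1],"fingers":0.4},{"travel":[0,0,0],"delta_rot":[0,0,-1],"fingers":0.4}])

```text
time_s: 6.3
tool_pos: [0.4489, -0.2786, 0.2533]
orientation: [0.0, 0.141, 0.99, -0.0]
contact_force: [-0.4, -0.4, -2.8]
finger_gap: 0.698
grip_force: 45.0
```

Emit:
carry_out(targets=[{"travel":[0,0,0],"delta_rot":[0,0,-1],"fingers":0.4},{"travel":[0,0,0],"delta_rot":[0,0,-1],"fingers":0.4},{"travel":[0,0,0],"delta_rot":[0,0,-0.73],"fingers":0.4},{"travel":[-0.65,1,0],"delta_rot":[0,0,0],"fingers":0.4},{"travel":[-0.65,1,0],"delta_rot":[0,0,0],"fingers":0.4},{"travel":[-0.65,1,0],"delta_rot":[0,0,0],"fingers":0.4},{"travel":[-0.65,1,0],"delta_rot":[0,0,0],"fingers":0.4},{"travel":[-0.65,1,0],"delta_rot":[0,0,0],"fingers":0.4},{"travel":[-0.65,1,0],"delta_rot":[0,0,0],"fingers":0.4},{"travel":[-0.65,1,0],"delta_rot":[0,0,0],"fingers":0.4}])

```text
time_s: 7.3
tool_pos: [0.5627, -0.1025, 0.2517]
orientation: [-0.001, 0.001, 1.0, 0.0]
contact_force: [-0.2, -1.0, -1.7]
finger_gap: 0.695
grip_force: 44.9
```

Emit:
carry_out(targets=[{"travel":[-0.65,1,0],"delta_rot":[0,0,0],"fingers":0.4},{"travel":[-0.65,1,0],"delta_rot":[0,0,0],"fingers":0.4},{"travel":[-0.65,1,0],"delta_rot":[0,0,0],"fingers":0.4},{"travel":[-0.65,1,0],"delta_rot":[0,0,0],"fingers":0.4},{"travel":[-0.65,1,0],"delta_rot":[0,0,0],"fingers":0.4},{"travel":[0,0,0],"delta_rot":[0,0,0],"fingers":0.4},{"travel":[0,0,0],"delta_rot":[0,0,0],"fingers":0.4},{"travel":[0,0,0],"delta_rot":[0,0,0],"fingers":0.4}])

```text
time_s: 8.1
tool_pos: [0.6435, 0.0205, 0.2519]
orientation: [-0.001, 0.001, 1.0, -0.0]
contact_force: [0.3, -0.1, -2.8]
finger_gap: 0.697
grip_force: 45.1
```

```bash
python3 - <<'E'
from h import *
K,T,im=shot("wrist","w3.png")
for t in ["caddy_floor","tub","tongs"]: look("wrist",T,K,t,n=2)
goto(.66,.03,180)
K2,T2,_=shot("scene","scene1.png")
look("scene",T2,K2,"caddy_floor"); K2,T2,_=shot("side","side1.png"); look("side",T2,K2,"caddy_floor")
cv2.imwrite("pics/w3c.png",cv2.resize(im,(800,500)))
E
```

```text
wrist land caddy_floor 0.84 [0.5543 0.1992 0.004 ] [490.  68.]
wrist land tub 0.82 [0.6437 0.0192 0.1973] [318. 216.]
wrist land tongs 0.74 [ 0.7119  0.159  -0.0036] [435. 206.]
tool [0.644  0.0202 0.2526] yaw 179.81 travel units [-0.64  0.39 -0.  ] rotz units -0.03 t 8.3
scene land caddy_floor 0.95 [0.5559 0.1944 0.001 ] [384. 205.]
side land caddy_floor 0.84 [0.5517 0.2002 0.0036] [298. 149.]
```

View pics/w3c.png

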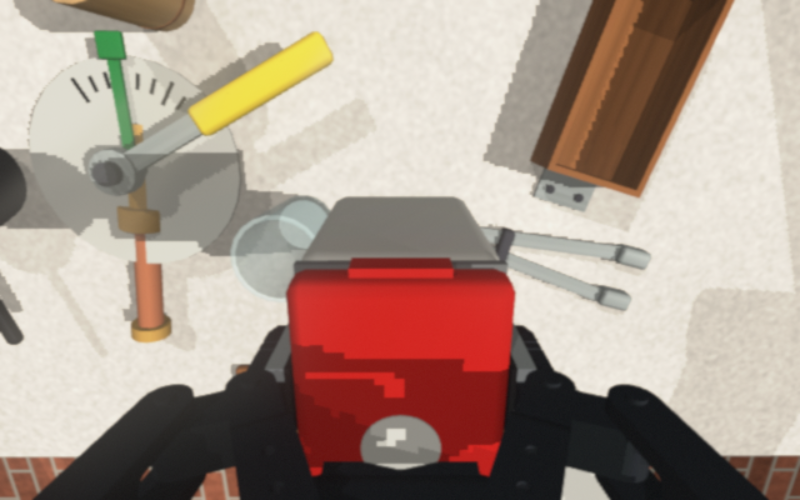

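The held tub is level in the fingers at (400,370). The caddy is at upper right with its bracket at (565,190), cut off by the frame, so I'll shift to see all of it.

Emit:
carry_out(targets=[{"travel":[1,0.3,0],"delta_rot":[0,0,0],"fingers":0.4},{"travel":[1,0.3,0],"delta_rot":[0,0,0],"fingers":0.4},{"travel":[1,0.3,0],"delta_rot":[0,0,0],"fingers":0.4},{"travel":[0.6,0.3,0],"delta_rot":[0,0,0],"fingers":0.4},{"travel":[0,0,0],"delta_rot":[0,0,0],"fingers":0.4},{"travel":[0,0,0],"delta_rot":[0,0,0],"fingers":0.4},{"travel":[0,0,0],"delta_rot":[0,0,0],"fingers":0.4}])

```text
time_s: 9.2
tool_pos: [0.5556, 0.0509, 0.2528]
orientation: [0.001, 0.001, 1.0, -0.0]
contact_force: [-0.1, 0.7, -1.8]
finger_gap: 0.697
grip_force: 45.1
```

```bash
python3 - <<'E'
from h import *
K,T,im=shot("wrist","w4.png")
for t in ["caddy_floor","tub"]: look("wrist",T,K,t,n=2)
goto(.555,.2,180); np.savez("w4.npz",K=K,T=T)
cv2.imwrite("pics/w4c.png",cv2.resize(im[0:300,300:640],(680,600),interpolation=cv2.INTER_CUBIC))
E
```

```text
wrist land caddy_floor 0.67 [0.5553 0.1997 0.0041] [452. 151.]
wrist land tub 0.87 [0.554  0.0474 0.1997] [314. 214.]
tool [0.5553 0.0509 0.2525] yaw 179.85 travel units [ 0.03  5.96 -0.  ] rotz units -0.02 t 9.35
```

View pics/w4c.png

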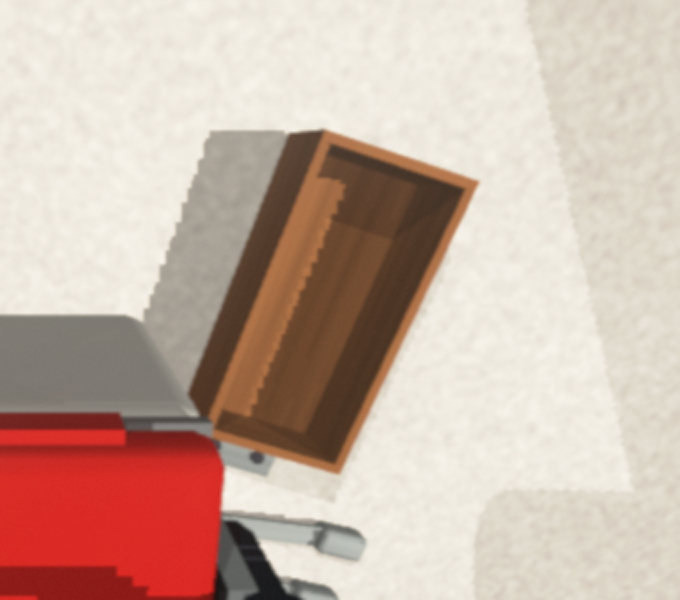

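Caddy rim outer corners in the crop: (324,130), (478,182), (340,472), and the near-left one at about (211,432), partly behind the tub.

```bash
python3 - <<'E'
from h import *
d=np.load("w4.npz"); K,T=d["K"],d["T"]
P=[plane(K,T,(300+u/2,v/2),.05)[:2] for u,v in ((324,130),(478,182),(340,472),(211,433))]
P=np.array(P); print(P.round(4)); print("centre",P.mean(0).round(4), "diag mids",((P[0]+P[2])/2).round(4),"lens",[np.linalg.norm(P[i]-P[(i+1)%4]).round(4) for i in range(4)])
ang=lambda v:np.degrees(np.arctan2(v[1],v[0])).round(2)
print(ang(P[3]-P[0]),ang(P[2]-P[1]),ang(P[1]-P[0])-90,ang(P[2]-P[3])-90)
# wood mask check
im=cv2.imread("pics/w4.png"); m=mask(im,(3,90,20),(18,255,255),(395,55,560,245))
E
```

```text
[[0.4654 0.1824]
 [0.4887 0.2581]
 [0.6392 0.2126]
 [0.6164 0.1412]]
centre [0.5524 0.1986] diag mids [0.5523 0.1975] lens [np.float64(0.0793), np.float64(0.1573), np.float64(0.075), np.float64(0.1565)]
-15.25 -16.84 -17.099999999999994 -17.739999999999995
```

Emit:
carry_out(targets=[{"travel":[0,0,0],"delta_rot":[0,0,0.92],"fingers":0.4},{"travel":[0,0,0],"delta_rot":[0,0,0.92],"fingers":0.4},{"travel":[0,0,0],"delta_rot":[0,0,0.92],"fingers":0.4},{"travel":[0.08,0.94,0],"delta_rot":[0,0,0],"fingers":0.4},{"travel":[0.08,0.94,0],"delta_rot":[0,0,0],"fingers":0.4},{"travel":[0.08,0.94,0],"delta_rot":[0,0,0],"fingers":0.4},{"travel":[0.08,0.94,0.4],"delta_rot":[0,0,0],"fingers":0.4},{"travel":[0.08,0.94,0.8],"delta_rot":[0,0,0],"fingers":0.4},{"travel":[0.08,0.94,0.8],"delta_rot":[0,0,0],"fingers":0.4},{"travel":[0,0,1],"delta_rot":[0,0,0],"fingers":0.4}])

```text
time_s: 10.35
tool_pos: [0.5855, 0.1925, 0.1775]
orientation: [0.001, 0.144, 0.99, 0.001]
contact_force: [0.0, -0.8, -3.3]
finger_gap: 0.694
grip_force: 45.3
```

Emit:
carry_out(targets=[{"travel":[0,0,1],"delta_rot":[0,0,0],"fingers":0.4},{"travel":[0,0,0.6],"delta_rot":[0,0,0],"fingers":0.4},{"travel":[0,0,0],"delta_rot":[0,0,0],"fingers":0.4},{"travel":[0,0,0],"delta_rot":[0,0,0],"fingers":0.4},{"travel":[0,0,0],"delta_rot":[0,0,0],"fingers":0.4}])

```text
time_s: 10.85
tool_pos: [0.585, 0.1898, 0.1393]
orientation: [0.001, 0.145, 0.989, 0.001]
contact_force: [-0.3, -0.7, -3.0]
finger_gap: 0.695
grip_force: 45.1
```

```bash
python3 - <<'E'
from h import *
K,T,im=shot("wrist","w5.png"); look("wrist",T,K,"caddy_floor"); goto(.5846,.1896,163.2)
_,_,a=shot("scene","s5.png"); _,_,b=shot("side","d5.png")
z=lambda i,x,y:cv2.resize(i[y:y+100,x:x+130],(390,300),interpolation=cv2.INTER_CUBIC)
w=cv2.resize(im,(480,300))
cv2.imwrite("pics/c5.png",np.vstack([np.hstack([z(a,320,140),z(b,230,90)]),np.pad(w,((0,0),(0,300),(0,0)))]))
E
```

```text
wrist land caddy_floor 0.75 [0.5526 0.1974 0.0028] [317. 138.]
tool [0.5849 0.1898 0.1394] yaw 163.3 travel units [ 0.01 -0.01 -0.  ] rotz units 0.02 t 10.95
```

View pics/c5.png

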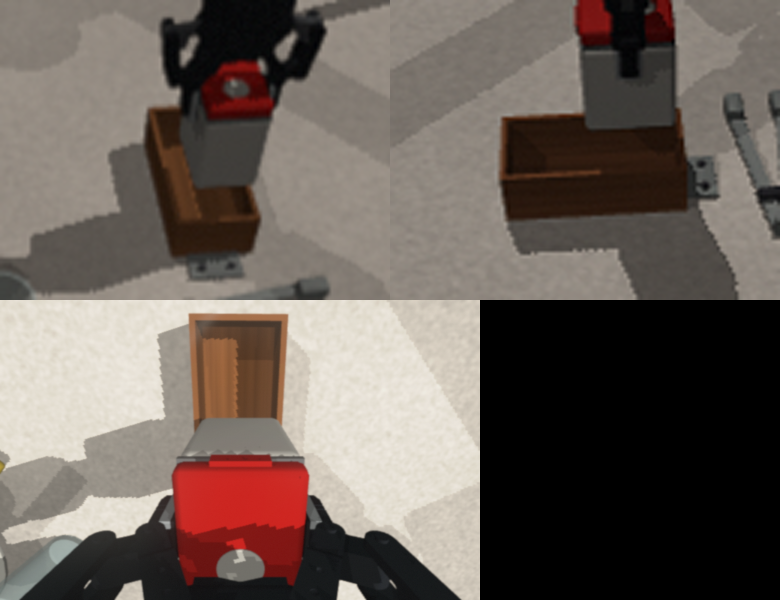

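Wrist view: the far rim corners are level at (190,315) and (288,315), the caddy's mid column is 239, and the tub's is 241. So it is lined up. I'll check the lengthwise position once.

```bash
python3 - <<'E'
from h import *
K,T=cam("wrist")
a,b=[plane(K,T,(u*4/3,(v-300)*4/3),.05)[:2] for u,v in ((189,314),(288.5,314))]
e=np.array([np.cos(np.radians(-16.8)),np.sin(np.radians(-16.8))]); m=(a+b)/2
print(a.round(4),b.round(4),np.linalg.norm(a-b).round(4),"centre",(m+.08*e).round(4),"yaw",np.degrees(np.arctan2(*(b-a)[::-1]))-90)
E
```

```text
[0.465  0.1834] [0.4877 0.2592] 0.0791 centre [0.5529 0.1982] yaw -16.668337655426612
```

Emit:
carry_out(targets=[{"travel":[0,-0.03,0.8],"delta_rot":[0,0,0],"fingers":0.4},{"travel":[0,0,0.8],"delta_rot":[0,0,0],"fingers":0.4},{"travel":[0,0,0.7],"delta_rot":[0,0,0],"fingers":0.4},{"travel":[0,0,0.5],"delta_rot":[0,0,0],"fingers":0.4},{"travel":[0,0,0.25],"delta_rot":[0,0,0],"fingers":0.4},{"travel":[0,0,0.1],"delta_rot":[0,0,0],"fingers":0.4},{"travel":[0,0,0],"delta_rot":[0,0,0],"fingers":0.4},{"travel":[0,0,0],"delta_rot":[0,0,0],"fingers":0.4}])

```text
time_s: 11.85
tool_pos: [0.5843, 0.1892, 0.0597]
orientation: [0.001, 0.145, 0.989, 0.0]
contact_force: [-0.2, 0.1, -3.1]
finger_gap: 0.692
grip_force: 45.2
```

Emit:
carry_out(targets=[{"travel":[0,0,0.05],"delta_rot":[0,0,0],"fingers":0.4},{"travel":[0,0,0.05],"delta_rot":[0,0,0],"fingers":0.4},{"travel":[0,0,0],"delta_rot":[0,0,0],"fingers":0.4}])

```text
time_s: 12.15
tool_pos: [0.5844, 0.1892, 0.0592]
orientation: [0.001, 0.145, 0.989, 0.0]
contact_force: [-4.3, -1.5, 10.1]
finger_gap: 0.697
grip_force: 46.6
```

Emit:
carry_out(targets=[{"travel":[0,0,0],"delta_rot":[0,0,0],"fingers":1},{"travel":[0,0,0],"delta_rot":[0,0,0],"fingers":1},{"travel":[0,0,0],"delta_rot":[0,0,0],"fingers":1},{"travel":[0,0,-0.5],"delta_rot":[0,0,0],"fingers":1},{"travel":[0,0,-1],"delta_rot":[0,0,0],"fingers":1},{"travel":[0,0,-1],"delta_rot":[0,0,0],"fingers":1},{"travel":[0,0,-1],"delta_rot":[0,0,0],"fingers":1},{"travel":[0,0,-1],"delta_rot":[0,0,0],"fingers":1},{"travel":[0,0,-1],"delta_rot":[0,0,0],"fingers":1},{"travel":[0,0,-0.5],"delta_rot":[0,0,0],"fingers":1}])

```text
time_s: 13.15
tool_pos: [0.5848, 0.1894, 0.2099]
orientation: [0.002, 0.145, 0.989, 0.001]
contact_force: [0.2, 0.5, 0.2]
finger_gap: 0.999
grip_force: 0.0
```

Emit:
carry_out(targets=[{"travel":[0,-1,0],"delta_rot":[0,0,0],"fingers":1},{"travel":[0,-1,0],"delta_rot":[0,0,0],"fingers":1},{"travel":[0,-1,0],"delta_rot":[0,0,0],"fingers":1},{"travel":[0,-1,0],"delta_rot":[0,0,0],"fingers":1},{"travel":[0,-1,0],"delta_rot":[0,0,0],"fingers":1},{"travel":[0,-1,0],"delta_rot":[0,0,0],"fingers":1},{"travel":[0,-1,0],"delta_rot":[0,0,0],"fingers":1},{"travel":[0,-1,0],"delta_rot":[0,0,0],"fingers":1},{"travel":[0,-1,0],"delta_rot":[0,0,0],"fingers":1},{"travel":[0,-1,0],"delta_rot":[0,0,0],"fingers":1}])

```text
time_s: 14.15
tool_pos: [0.5109, -0.0513, 0.2062]
orientation: [-0.0, 0.145, 0.989, 0.0]
contact_force: [0.7, -0.2, -0.2]
finger_gap: 1.001
grip_force: 0.0
```

Emit:
carry_out(targets=[{"travel":[0,-1,0],"delta_rot":[0,0,0],"fingers":1},{"travel":[0,-1,0],"delta_rot":[0,0,0],"fingers":1},{"travel":[-0.18,-1,0],"delta_rot":[0,0,0],"fingers":1},{"travel":[0,-1,0],"delta_rot":[0,0,0],"fingers":1},{"travel":[0,-1,0],"delta_rot":[0,0,0],"fingers":1},{"travel":[0,0,0],"delta_rot":[0,0,0],"fingers":1},{"travel":[0,0,0],"delta_rot":[0,0,0],"fingers":1},{"travel":[0,0,0],"delta_rot":[0,0,0],"fingers":1}])

```text
time_s: 14.95
tool_pos: [0.4799, -0.1708, 0.2062]
orientation: [-0.0, 0.145, 0.989, 0.0]
contact_force: [0.6, -0.1, -1.0]
finger_gap: 0.996
grip_force: 0.0
```

```bash
python3 - <<'E'
from h import *
K,T,im=shot("wrist","w6.png"); look("wrist",T,K,"holder"); look("wrist",T,K,"pointer_tip"); look("wrist",T,K,"valve"); goto(.48,-.172,163.2)
K2,T2,b=shot("side","d6.png"); look("side",T2,K2,"tub"); look("side",T2,K2,"holder")
K3,T3,a=shot("scene","s6.png"); look("scene",T3,K3,"tub"); look("scene",T3,K3,"holder")
z=lambda i,x,y:cv2.resize(i[y:y+100,x:x+130],(390,300),interpolation=cv2.INTER_CUBIC)
cv2.imwrite("pics/c6.png",np.vstack([np.hstack([z(a,320,140),z(b,230,90)]),np.pad(cv2.resize(im,(480,300)),((0,0),(0,300),(0,0)))]))
E
```

```text
wrist land holder 0.87 [ 0.4813 -0.177  -0.0028] [314. 163.]
wrist land pointer_tip 0.59 [ 0.5253 -0.1986  0.0311] [306. 219.]
wrist land valve 0.84 [ 0.6162 -0.1973 -0.0015] [332. 278.]
tool [ 0.4801 -0.1708  0.2063] yaw 163.39 travel units [-0.01 -0.05 -0.  ] rotz units 0.03 t 15.15
side land tub 0.87 [ 0.3177 -0.3131 -0.0028] [267. 372.]
side land holder 0.96 [ 0.4784 -0.1753  0.0009] [323. 276.]
scene land tub 0.95 [5.879e-01 1.877e-01 1.000e-04] [387. 213.]
scene land tub 0.87 [ 0.3179 -0.3154 -0.0025] [201. 198.]
scene land holder 0.64 [ 0.4892 -0.1762  0.002 ] [260. 224.]
```

View pics/c6.png

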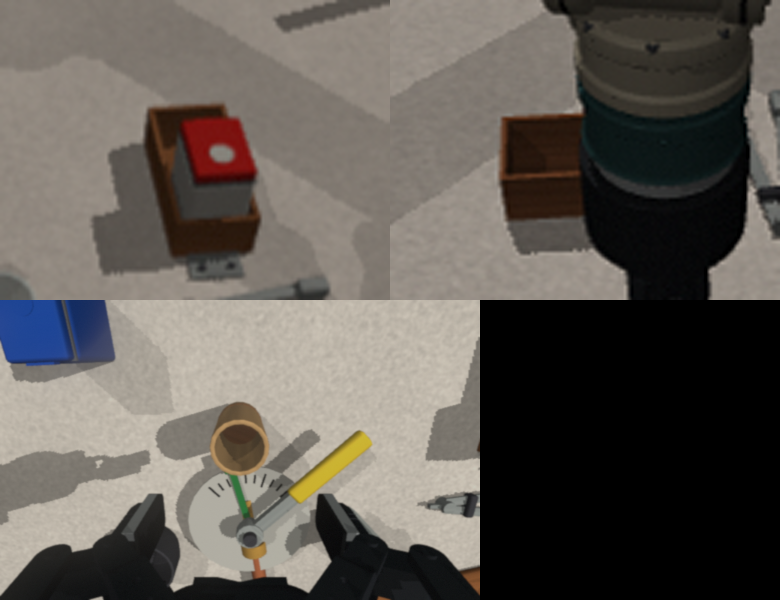

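The tub sits in the caddy, upright, near the bracket end. In the wrist view the holder rim is centred at (239,447).

```bash
python3 - <<'E'
from h import *
K,T=cam("wrist")
f=lambda u,v:plane(K,T,(u*4/3,(v-300)*4/3),.11)[:2]
c=f(239,446.5); print(c.round(4),np.linalg.norm(f(210,447)-f(268.5,447)),np.linalg.norm(f(239,420)-f(239,474))); goto(*c); goto(.4815,-.174)
E
```

```text
[ 0.4807 -0.1725] 0.056073116885142556 0.05468023455024544
tool [ 0.48   -0.1714  0.2063] yaw 163.34 travel units [-0.04 -0.04  0.  ] rotz units None t 15.45
tool [ 0.48   -0.1714  0.2063] yaw 163.34 travel units [-0.09 -0.08  0.  ] rotz units None t 15.45
```

Emit:
carry_out(targets=[{"travel":[-0.06,-0.06,1],"delta_rot":[0,0,0],"fingers":1},{"travel":[0,0,1],"delta_rot":[0,0,0],"fingers":1},{"travel":[0,0,1],"delta_rot":[0,0,0],"fingers":1},{"travel":[0,0,1],"delta_rot":[0,0,0],"fingers":1},{"travel":[0,0,1],"delta_rot":[0,0,0],"fingers":1},{"travel":[0,0,0.8],"delta_rot":[0,0,0],"fingers":1},{"travel":[0,0,0.2],"delta_rot":[0,0,0],"fingers":1},{"travel":[0,0,0],"delta_rot":[0,0,0],"fingers":0.4},{"travel":[0,0,0],"delta_rot":[0,0,0],"fingers":0.4},{"travel":[0,0,0],"delta_rot":[0,0,0],"fingers":0.4}])

```text
time_s: 16.45
tool_pos: [0.4822, -0.1739, 0.0577]
orientation: [0.001, 0.145, 0.989, -0.0]
contact_force: [-0.3, -0.4, -2.0]
finger_gap: 0.679
grip_force: 42.8
```

Emit:
carry_out(targets=[{"travel":[0,0,0],"delta_rot":[0,0,0],"fingers":0.4},{"travel":[0,0,0],"delta_rot":[0,0,0],"fingers":0.4},{"travel":[0,0,0],"delta_rot":[0,0,0],"fingers":0.4}])

```text
time_s: 16.75
tool_pos: [0.4821, -0.1739, 0.0575]
orientation: [0.001, 0.145, 0.989, -0.0]
contact_force: [-0.2, 0.9, 6.1]
finger_gap: 0.674
grip_force: 43.2
```

Emit:
carry_out(targets=[{"travel":[0,0,-1],"delta_rot":[0,0,0],"fingers":0.4},{"travel":[0,0,-1],"delta_rot":[0,0,0],"fingers":0.4},{"travel":[0,0,-1],"delta_rot":[0,0,0],"fingers":0.4},{"travel":[0,0,-1],"delta_rot":[0,0,0],"fingers":0.4},{"travel":[0,0,-1],"delta_rot":[0,0,0],"fingers":0.4},{"travel":[0,0,-1],"delta_rot":[0,0,0],"fingers":0.4},{"travel":[0,0,-0.4],"delta_rot":[0,0,0],"fingers":0.4},{"travel":[0.2,1,0],"delta_rot":[0,0,0],"fingers":0.4},{"travel":[0.2,1,0],"delta_rot":[0,0,0],"fingers":0.4},{"travel":[0.2,1,0],"delta_rot":[0,0,0],"fingers":0.4}])

```text
time_s: 17.75
tool_pos: [0.4873, -0.0964, 0.2151]
orientation: [-0.001, 0.145, 0.989, 0.0]
contact_force: [0.1, -0.4, -1.7]
finger_gap: 0.683
grip_force: 43.6
```

Emit:
carry_out(targets=[{"travel":[0.2,1,0],"delta_rot":[0,0,0],"fingers":0.4},{"travel":[0.2,1,0],"delta_rot":[0,0,0],"fingers":0.4},{"travel":[0.2,1,0],"delta_rot":[0,0,0],"fingers":0.4},{"travel":[0.2,1,0],"delta_rot":[0,0,0],"fingers":0.4},{"travel":[0.2,1,0],"delta_rot":[0,0,0],"fingers":0.4},{"travel":[0.2,1,0],"delta_rot":[0,0,0],"fingers":0.4},{"travel":[0.2,1,0],"delta_rot":[0,0,0],"fingers":0.4},{"travel":[0.2,1,0],"delta_rot":[0,0,0],"fingers":0.4},{"travel":[0.2,1,0],"delta_rot":[0,0,0],"fingers":0.4},{"travel":[0.2,1,0],"delta_rot":[0,0,0],"fingers":0.4}])

```text
time_s: 18.75
tool_pos: [0.511, 0.1575, 0.2148]
orientation: [-0.001, 0.145, 0.989, -0.0]
contact_force: [0.2, -0.1, -1.0]
finger_gap: 0.677
grip_force: 43.6
```

Emit:
carry_out(targets=[{"travel":[0.2,1,0],"delta_rot":[0,0,0],"fingers":0.4},{"travel":[0.2,1,0],"delta_rot":[0,0,0],"fingers":0.4},{"travel":[0,0,0],"delta_rot":[0,0,0],"fingers":0.4},{"travel":[0,0,0],"delta_rot":[0,0,0],"fingers":0.4},{"travel":[0,0,0],"delta_rot":[0,0,0],"fingers":0.4}])

```text
time_s: 19.25
tool_pos: [0.5161, 0.2066, 0.2154]
orientation: [-0.001, 0.145, 0.989, -0.001]
contact_force: [-0.4, -0.6, -2.0]
finger_gap: 0.68
grip_force: 43.7
```

```bash
python3 - <<'E'
from h import *
K,T,im=shot("wrist","w7.png"); goto(.5142,.2102,163.2)
K3,T3,a=shot("scene","s7.png"); look("scene",T3,K3,"tub")
m=mask(a,(0,150,40),(6,255,255),(340,150,430,260)); print("lid scene",np.round(rect(K3,T3,m,.105),3))
K3,T3,a=shot("side","d7.png"); look("side",T3,K3,"tub"); m=mask(a,(0,150,40),(6,255,255),(230,70,370,200)); print("lid side",np.round(rect(K3,T3,m,.105),3))
E
```

```text
tool [0.5163 0.2065 0.2157] yaw 163.27 travel units [0.12 0.12 0.  ] rotz units 0.01 t 19.3
scene land tub 0.78 [0.5905 0.1845 0.0029] [387. 213.]
scene land tub 0.2 [ 6.161e-01 -2.000e-01 -6.000e-04] [264. 261.]
lid scene [  0.59    0.185  83.6    57.142 163.984]
side land tub 0.83 [0.5851 0.1866 0.0038] [311. 149.]
side land tub 0.83 [ 0.3193 -0.3188 -0.0004] [269. 374.]
lid side [  0.58    0.182  73.536  66.559 163.099]
```

Emit:
carry_out(targets=[{"travel":[0.12,0.12,0],"delta_rot":[0,0,0],"fingers":0.4},{"travel":[0,0,1],"delta_rot":[0,0,0],"fingers":0.4},{"travel":[0,0,1],"delta_rot":[0,0,0],"fingers":0.4},{"travel":[0,0,1],"delta_rot":[0,0,0],"fingers":0.4},{"travel":[0,0,1],"delta_rot":[0,0,0],"fingers":0.4},{"travel":[0,0,1],"delta_rot":[0,0,0],"fingers":0.4},{"travel":[0,0,0.6],"delta_rot":[0,0,0],"fingers":0.4},{"travel":[0,0,0.3],"delta_rot":[0,0,0],"fingers":0.4},{"travel":[0,0,0],"delta_rot":[0,0,0],"fingers":0.4},{"travel":[0,0,0],"delta_rot":[0,0,0],"fingers":0.4}])

```text
time_s: 20.5
tool_pos: [0.5154, 0.2113, 0.0696]
orientation: [0.001, 0.145, 0.989, 0.0]
contact_force: [-0.0, -0.9, -1.1]
finger_gap: 0.68
grip_force: 43.7
```

Emit:
carry_out(targets=[{"travel":[0,0,0.08],"delta_rot":[0,0,0],"fingers":0.4},{"travel":[0,0,0.06],"delta_rot":[0,0,0],"fingers":0.4},{"travel":[0,0,0],"delta_rot":[0,0,0],"fingers":0.4}])

```text
time_s: 20.8
tool_pos: [0.515, 0.2112, 0.0657]
orientation: [0.0, 0.145, 0.989, 0.0]
contact_force: [0.8, 0.4, -2.0]
finger_gap: 0.679
grip_force: 43.7
```

Emit:
carry_out(targets=[{"travel":[0,0,0.06],"delta_rot":[0,0,0],"fingers":0.4},{"travel":[0,0,0.06],"delta_rot":[0,0,0],"fingers":0.4},{"travel":[0,0,0.04],"delta_rot":[0,0,0],"fingers":0.4},{"travel":[0,0,0],"delta_rot":[0,0,0],"fingers":0.4}])

```text
time_s: 21.2
tool_pos: [0.5152, 0.2112, 0.0626]
orientation: [0.0, 0.145, 0.989, 0.0]
contact_force: [-2.5, -0.5, 6.2]
finger_gap: 0.679
grip_force: 43.8
```

Emit:
carry_out(targets=[{"travel":[0,0,0],"delta_rot":[0,0,0],"fingers":1},{"travel":[0,0,0],"delta_rot":[0,0,0],"fingers":1},{"travel":[0,0,0],"delta_rot":[0,0,0],"fingers":1},{"travel":[0,0,-0.5],"delta_rot":[0,0,0],"fingers":1},{"travel":[0,0,-1],"delta_rot":[0,0,0],"fingers":1},{"travel":[0,0,-1],"delta_rot":[0,0,0],"fingers":1},{"travel":[0,0,-1],"delta_rot":[0,0,0],"fingers":1},{"travel":[0,0,-1],"delta_rot":[0,0,0],"fingers":1},{"travel":[0,0,-1],"delta_rot":[0,0,0.5],"fingers":1},{"travel":[0,0,-0.5],"delta_rot":[0,0,1],"fingers":1}])

```text
time_s: 22.2
tool_pos: [0.5161, 0.2115, 0.215]
orientation: [0.002, 0.224, 0.975, 0.001]
contact_force: [0.7, 0.1, -0.2]
finger_gap: 0.996
grip_force: 0.0
```

Emit:
carry_out(targets=[{"travel":[0,0,0],"delta_rot":[0,0,1],"fingers":1},{"travel":[0,0,0],"delta_rot":[0,0,1],"fingers":1},{"travel":[0,0,0],"delta_rot":[0,0,1],"fingers":1},{"travel":[0,0,0],"delta_rot":[0,0,1],"fingers":1},{"travel":[0,0,0],"delta_rot":[0,0,1],"fingers":1},{"travel":[0,0,0],"delta_rot":[0,0,1],"fingers":1},{"travel":[-0.75,-0.3,0],"delta_rot":[0,0,0],"fingers":1},{"travel":[-1,-0.4,0],"delta_rot":[0,0,0],"fingers":1},{"travel":[-1,-0.4,0],"delta_rot":[0,0,0],"fingers":1},{"travel":[-1,-0.4,0],"delta_rot":[0,0,0],"fingers":1}])

```text
time_s: 23.2
tool_pos: [0.5263, 0.11, 0.2123]
orientation: [0.0, 0.512, 0.859, 0.0]
contact_force: [0.5, -0.0, -0.4]
finger_gap: 0.998
grip_force: 0.0
```

Emit:
carry_out(targets=[{"travel":[-1,-0.4,0],"delta_rot":[0,0,0],"fingers":1},{"travel":[-1,-0.4,0],"delta_rot":[0,0,0],"fingers":1},{"travel":[-1,-0.4,0],"delta_rot":[0,0,0],"fingers":1},{"travel":[-1,-0.4,0],"delta_rot":[0,0,0],"fingers":1},{"travel":[-1,-0.4,0],"delta_rot":[0,0,0],"fingers":1},{"travel":[0,0,0],"delta_rot":[0,0,0],"fingers":1},{"travel":[0,0,0],"delta_rot":[0,0,0],"fingers":1}])

```text
time_s: 23.9
tool_pos: [0.5415, -0.0232, 0.2119]
orientation: [0.0, 0.513, 0.858, 0.0]
contact_force: [0.1, 1.2, -0.6]
finger_gap: 0.999
grip_force: 0.0
```

```bash
python3 - <<'E'
from h import *
K,T,im=shot("wrist","w8.png"); goto(.546,-.0666,118)
for t in ["valve","handle_grip","pointer_tip"]: look("wrist",T,K,t,n=1)
print("handle",np.round(rect(K,T,mask(im,(20,130,60),(34,255,255)),.063),3),"ptr",np.round(rect(K,T,mask(im,(45,100,25),(80,255,255)),.036),3))
K2,T2,b=shot("side","d8.png")
for t in ["tub","holder","tumbler","pot","tongs","valve","pointer_tip"]: look("side",T2,K2,t,n=2)
K3,T3,a=shot("scene","s8.png"); look("scene",T3,K3,"holder"); look("scene",T3,K3,"tub",n=1);look("scene",T3,K3,"valve",n=1)
z=lambda i,x,y:cv2.resize(i[y:y+100,x:x+130],(390,300),interpolation=cv2.INTER_CUBIC)
cv2.imwrite("pics/c8.png",np.vstack([np.hstack([z(a,320,140),z(b,230,90)]),np.pad(cv2.resize(im,(480,300)),((0,0),(0,300),(0,0)))]))
E
```

```text
tool [ 0.5414 -0.0226  0.2118] yaw 118.31 travel units [-1.64 -0.67 -0.  ] rotz units 0.05 t 23.95
wrist land valve 0.57 [ 0.615  -0.1993 -0.0014] [304. 314.]
wrist land handle_grip 0.97 [ 0.5428 -0.0688  0.0541] [297. 215.]
wrist land pointer_tip 0.67 [ 0.5251 -0.1991  0.0324] [228. 300.]
handle [ 5.54000e-01 -8.00000e-02  1.13178e+02  2.23800e+01  1.18088e+02] ptr [  0.56   -0.199  89.366  20.182 178.907]
side land tub 0.63 [0.5825 0.1912 0.007 ] [310. 148.]
side land tub 0.61 [ 0.3168 -0.3126 -0.0029] [267. 372.]
side land holder 0.59 [0.5141 0.2108 0.0045] [284. 150.]
side land tumbler 0.82 [ 0.6704 -0.0691  0.0019] [382. 211.]
side land pot 0.83 [ 0.6301 -0.3583 -0.001 ] [432. 332.]
side land tongs 0.91 [ 0.6995  0.1567 -0.0027] [354. 147.]
side land valve 0.83 [ 6.134e-01 -1.986e-01  5.000e-04] [386. 264.]
side land pointer_tip 0.52 [ 0.5228 -0.1944  0.038 ] [347. 268.]
scene land holder 0.55 [0.5185 0.2125 0.0063] [384. 194.]
scene land holder 0.46 [ 0.5468 -0.0628  0.0542] [303. 215.]
scene land tub 0.83 [ 0.5899  0.185  -0.0022] [387. 214.]
scene land valve 0.72 [ 0.6158 -0.1996 -0.0033] [264. 261.]
```

View pics/c8.png

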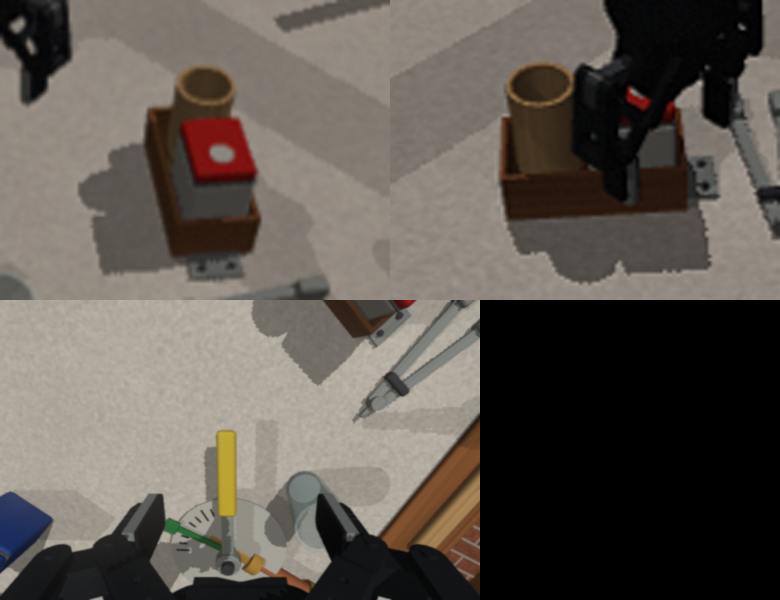

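Both are packed upright and side by side. In the wrist view the handle's sleeve is at (227,470) and the pointer square at (172,525). Next I'll refine the pointer angle from several saved views.

```bash
python3 - <<'E'
from h import *
Tc=np.array(r.camera_params("wrist")["T_tool_cam"]); K=np.array(r.camera_params("wrist")["K"])
def TT(p,yaw):
    M=np.eye(4); M[:3,:3]=R.from_euler("z",yaw,degrees=True).as_matrix()@np.diag([1,-1,-1]); M[:3,3]=p; return M@Tc
V=[("w1",K,TT((.505,-.1998,.3311),90)),("w2",K,TT((.45,-.2743,.2001),129.96)),("w3",K,TT((.644,.0202,.2526),179.81)),("w6",K,TT((.4801,-.1708,.2063),163.39)),("w8",K,TT((.5414,-.0226,.2118),118.31))]
for n,f in (("side","d8"),("scene","s8")): k,t=cam(n); V.append((f,k,t))
piv=np.array([.6159,-.1992])
for f,k,t in V:
    im=cv2.imread(f"pics/{f}.png"); out=[f]
    for lo,hi,z in (((45,100,25),(80,255,255),.036),((20,130,60),(34,255,255),.063)):
        m=mask(im,lo,hi); n,l,s,_=cv2.connectedComponentsWithStats(m); j=1+np.argmax(s[1:,4])
        v,u=np.nonzero(l==j); p=np.array([plane(k,t,q,z)[:2] for q in zip(u,v)])
        d=np.linalg.svd(p-p.mean(0),full_matrices=False)[2][0]; a=np.degrees(np.arctan2(d[1],d[0]))%180
        rr=np.linalg.norm(p-piv,axis=1); 
        if z<.05: e=p[(rr>rr.max()-.022)].mean(0)-piv; 
        else: e=p.mean(0)-piv
        off=np.cross(p.mean(0)-piv,d)*1000
        out+=[s[j,4],a.round(2),"ray",(np.degrees(np.arctan2(e[1],e[0]))%360).round(2),"rmax",rr.max().round(3),"off",off.round(1)]
    print(*out)
E
```

```text
w1 530 179.24 ray 178.72 rmax 0.099 off -0.9 2063 119.03 ray 118.18 rmax 0.183 off -1.9
w2 981 0.96 ray 179.78 rmax 0.099 off -2.0 5252 117.86 ray 119.4 rmax 0.187 off 3.6
w3 731 0.05 ray 178.79 rmax 0.1 off -2.0 3364 118.19 ray 116.84 rmax 0.19 off -3.2
w6 465 179.94 ray 178.64 rmax 0.078 off -1.5 3251 118.11 ray 118.99 rmax 0.189 off 2.1
w8 721 0.2 ray 178.74 rmax 0.1 off -2.4 2810 118.3 ray 117.36 rmax 0.192 off -2.3
d8 219 178.76 ray 178.61 rmax 0.102 off 0.1 509 117.8 ray 119.83 rmax 0.187 off 4.6
s8 69 178.32 ray 178.43 rmax 0.098 off 0.2 287 118.64 ray 114.92 rmax 0.186 off -8.3<stdin>:17: DeprecationWarning: Arrays of 2-dimensional vectors are deprecated. Use arrays of 3-dimensional vectors instead. (deprecated in NumPy 2.0)
```

Emit:
carry_out(targets=[{"travel":[-0.82,-0.3,0],"delta_rot":[0,0,0],"fingers":0.65},{"travel":[-0.82,-0.3,0],"delta_rot":[0,0,0],"fingers":0.65},{"travel":[0,0,1],"delta_rot":[0,0,0],"fingers":0.65},{"travel":[0,0,1],"delta_rot":[0,0,0],"fingers":0.65},{"travel":[0,0,1],"delta_rot":[0,0,0],"fingers":0.65},{"travel":[0,0,1],"delta_rot":[0,0,0],"fingers":0.65},{"travel":[0,0,0],"delta_rot":[0,0,0],"fingers":0.65},{"travel":[0,0,0],"delta_rot":[0,0,0],"fingers":0.65}])

```text
time_s: 25.5
tool_pos: [0.5475, -0.0661, 0.1113]
orientation: [-0.0, 0.513, 0.859, -0.0]
contact_force: [-0.2, -0.4, 0.1]
finger_gap: 0.652
grip_force: 0.0
```

```bash
python3 - <<'E'
from h import *
K,T,im=shot("wrist","w9.png"); goto(.545,-.0656,118.2)
m=mask(im,(20,130,60),(34,255,255)); v,u=np.nonzero(m); print("handle",np.round(rect(K,T,m,.063),3),"cols",u.min(),u.max(),"rows",v.min(),v.max())
E
```

```text
tool [ 0.5485 -0.0664  0.1123] yaw 118.32 travel units [ 0.09 -0.11 -0.  ] rotz units 0.02 t 25.55
handle [ 5.54000e-01 -8.00000e-02  1.12630e+02  2.25680e+01  1.18073e+02] cols 283 337 rows 151 368
```

Emit:
carry_out(targets=[{"travel":[0,-0.08,1],"delta_rot":[0,0,0],"fingers":0.65},{"travel":[0,0,1],"delta_rot":[0,0,0],"fingers":0.65},{"travel":[0,0,0.8],"delta_rot":[0,0,0],"fingers":0.65},{"travel":[0,0,0.2],"delta_rot":[0,0,0],"fingers":0.65},{"travel":[0,0,0],"delta_rot":[0,0,0],"fingers":0.2},{"travel":[0,0,0],"delta_rot":[0,0,0],"fingers":0.2},{"travel":[0,0,0],"delta_rot":[0,0,0],"fingers":0.2},{"travel":[0,0,0],"delta_rot":[0,0,0],"fingers":0.2}], newtons=25)

```text
time_s: 26.35
tool_pos: [0.5476, -0.0675, 0.0382]
orientation: [0.002, 0.513, 0.858, 0.0]
contact_force: [-0.7, 0.7, 5.5]
finger_gap: 0.275
grip_force: 27.5
```

Emit:
carry_out(targets=[{"travel":[0,0,0],"delta_rot":[0,0,0],"fingers":0.2},{"travel":[0,0,0],"delta_rot":[0,0,0],"fingers":0.2}])

```text
time_s: 26.55
tool_pos: [0.5476, -0.0675, 0.0381]
orientation: [0.002, 0.513, 0.858, 0.0]
contact_force: [-0.8, -0.1, 6.8]
finger_gap: 0.276
grip_force: 27.6
```

Emit:
carry_out(targets=[{"travel":[-0.024,-0.526,0],"delta_rot":[0,0,-0.854],"fingers":0.2},{"travel":[-0.024,-0.526,0],"delta_rot":[0,0,-0.854],"fingers":0.2},{"travel":[-0.024,-0.526,0],"delta_rot":[0,0,-0.854],"fingers":0.2},{"travel":[0,0,0],"delta_rot":[0,0,0],"fingers":0.2},{"travel":[0,0,0],"delta_rot":[0,0,0],"fingers":0.2}])

```text
time_s: 27.05
tool_pos: [0.5149, -0.0909, 0.0381]
orientation: [0.001, 0.393, 0.919, 0.0]
contact_force: [-0.8, 0.4, 7.7]
finger_gap: 0.276
grip_force: 27.8
```

```bash
python3 - <<'E'
from h import *
goto(.6159,-.1980,179.8); s=r.sense(); d=s["tool_pos"][:2]-[.6159,-.198]; print(np.hypot(*d),np.degrees(np.arctan2(d[1],d[0])),s["contact_force"])
E
```

```text
tool [ 0.5149 -0.0909  0.0381] yaw 133.68 travel units [-5.89 -0.04  0.01] rotz units -7.69 t 27.05
0.14720885920176033 133.32650639370547 [-0.83757055  0.35853474  7.66014997]
```

Emit:
carry_out(targets=[{"travel":[-0.024,-0.526,0],"delta_rot":[0,0,-0.854],"fingers":0.2},{"travel":[-0.024,-0.526,0],"delta_rot":[0,0,-0.854],"fingers":0.2},{"travel":[-0.024,-0.526,0],"delta_rot":[0,0,-0.854],"fingers":0.2},{"travel":[-0.024,-0.526,0],"delta_rot":[0,0,-0.854],"fingers":0.2},{"travel":[-0.024,-0.526,0],"delta_rot":[0,0,-0.854],"fingers":0.2},{"travel":[-0.024,-0.526,0],"delta_rot":[0,0,-0.854],"fingers":0.2},{"travel":[-0.024,-0.526,0],"delta_rot":[0,0,-0.854],"fingers":0.2},{"travel":[-0.024,-0.526,0],"delta_rot":[0,0,-0.854],"fingers":0.2},{"travel":[-0.024,-0.526,0],"delta_rot":[0,0,-0.854],"fingers":0.2},{"travel":[0,0,0],"delta_rot":[0,0,0],"fingers":0.2}])

```text
time_s: 28.05
tool_pos: [0.4684, -0.198, 0.038]
orientation: [-0.0, 0.001, 1.0, -0.001]
contact_force: [-4.6, -0.4, 11.9]
finger_gap: 0.279
grip_force: 28.3
```

Emit:
carry_out(targets=[{"travel":[0,0,0],"delta_rot":[0,0,0],"fingers":0.2},{"travel":[0,0,0],"delta_rot":[0,0,0],"fingers":0.2},{"travel":[0,0,0],"delta_rot":[0,0,0],"fingers":0.2}])

```text
time_s: 28.35
tool_pos: [0.4684, -0.1974, 0.038]
orientation: [-0.0, 0.002, 1.0, -0.001]
contact_force: [-4.9, -1.1, 10.6]
finger_gap: 0.27
grip_force: 28.1
```

```bash
python3 - <<'E'
from h import *
s=r.sense(); d=s["tool_pos"][:2]-[.6159,-.198]; print(np.hypot(*d),np.degrees(np.arctan2(d[1],d[0])),s["contact_force"]); goto(.6159,-.198,179.8)
E
```

```text
0.14748490297164943 179.78117575576198 [-4.89227801 -1.14097712 10.56914936]
tool [ 0.4684 -0.1974  0.038 ] yaw 179.79 travel units [-5.9 -0.  -0. ] rotz units -0.0 t 28.35
```

Emit:
carry_out(targets=[{"travel":[0,0,0],"delta_rot":[0,0,0],"fingers":0.7},{"travel":[0,0,0],"delta_rot":[0,0,0],"fingers":0.7},{"travel":[0,0,0],"delta_rot":[0,0,0],"fingers":0.7},{"travel":[0,0,-0.5],"delta_rot":[0,0,0],"fingers":0.7},{"travel":[0,0,-1],"delta_rot":[0,0,0],"fingers":0.7},{"travel":[0,0,-1],"delta_rot":[0,0,0],"fingers":0.7},{"travel":[0,0,-1],"delta_rot":[0,0,0],"fingers":0.7},{"travel":[0,0,-1],"delta_rot":[0,0,0],"fingers":0.7},{"travel":[0,0,-1],"delta_rot":[0,0,0],"fingers":0.7},{"travel":[0,1,-0.5],"delta_rot":[0,0,0],"fingers":0.7}])

```text
time_s: 29.35
tool_pos: [0.4709, -0.1737, 0.19]
orientation: [0.003, 0.003, 1.0, -0.002]
contact_force: [0.2, 0.8, -0.6]
finger_gap: 0.698
grip_force: 0.0
```

Emit:
carry_out(targets=[{"travel":[0,1,0],"delta_rot":[0,0,0],"fingers":0.7},{"travel":[0,1,0],"delta_rot":[0,0,0],"fingers":0.7},{"travel":[0,1,0],"delta_rot":[0,0,0],"fingers":0.7},{"travel":[0,1,0],"delta_rot":[0,0,0],"fingers":0.7},{"travel":[0,1,0],"delta_rot":[0,0,0],"fingers":0.7},{"travel":[0,1,0],"delta_rot":[0,0,0],"fingers":0.7},{"travel":[0,0,0],"delta_rot":[0,0,0],"fingers":0.7},{"travel":[0,0,0],"delta_rot":[0,0,0],"fingers":0.7},{"travel":[0,0,0],"delta_rot":[0,0,0],"fingers":0.7}])

```text
time_s: 30.25
tool_pos: [0.4695, -0.0219, 0.1867]
orientation: [0.0, 0.002, 1.0, -0.0]
contact_force: [0.2, -0.2, -0.5]
finger_gap: 0.697
grip_force: 0.0
```

```bash
cat > m.py <<'E'
from h import *
import sys
f=sys.argv[1]; K,T,im=shot("wrist",f+".png"); np.savez(f,K=K,T=T); piv=np.array([.6159,-.1980])
for lo,hi,z in (((45,100,25),(80,255,255),.036),((20,130,60),(34,255,255),.063)):
    m=mask(im,lo,hi); v,u=np.nonzero(m)
    if len(u)<5: print("none",z); continue
    n,l,s,_=cv2.connectedComponentsWithStats(m); j=1+np.argmax(s[1:,4])
    v,u=np.nonzero(l==j); p=np.array([plane(K,T,q,z)[:2] for q in zip(u,v)])
    d=np.linalg.svd(p-p.mean(0),full_matrices=False)[2][0]
    print(z,len(p),"ang",(np.degrees(np.arctan2(d[1],d[0]))%180).round(2),"mean",p.mean(0).round(4),"min",p.min(0).round(4),"max",p.max(0).round(4),"px",u.mean().round(),v.mean().round(),"rect",np.round(rect(K,T,m,z),3))
s=r.sense(); print(s["tool_pos"],s["time_s"])
E
python3 m.py wa
```

```text
0.036 435 ang 176.45 mean [ 0.5577 -0.1945] min [ 0.5166 -0.1988] max [ 0.6043 -0.188 ] px 138.0 264.0 rect [  0.56   -0.195  87.632   8.063 175.816]
0.063 3951 ang 0.25 mean [ 0.4821 -0.1937] min [ 0.4278 -0.2067] max [ 0.5392 -0.1796] px 106.0 197.0 rect [  0.484  -0.193 111.483  26.857 179.409]
[ 0.46946189 -0.02201497  0.18661255] 30.3
```

Emit:
carry_out(targets=[{"travel":[0,-1,0],"delta_rot":[0,0,0],"fingers":0.7},{"travel":[0,-1,0],"delta_rot":[0,0,0],"fingers":0.7},{"travel":[0,-1,0],"delta_rot":[0,0,0],"fingers":0.7},{"travel":[0,-1,0],"delta_rot":[0,0,0],"fingers":0.7},{"travel":[0,-1,0],"delta_rot":[0,0,0],"fingers":0.7},{"travel":[0,-1,0],"delta_rot":[0,0,0],"fingers":0.7},{"travel":[0,-1,0],"delta_rot":[0,0,0],"fingers":0.7},{"travel":[0,-1,0],"delta_rot":[0,0,0],"fingers":0.7},{"travel":[0,-1,0],"delta_rot":[0,0,0],"fingers":0.7},{"travel":[0,-1,0],"delta_rot":[0,0,0],"fingers":0.7}])

```text
time_s: 31.3
tool_pos: [0.4679, -0.2734, 0.1863]
orientation: [-0.0, 0.003, 1.0, -0.0]
contact_force: [0.1, 0.5, 0.5]
finger_gap: 0.699
grip_force: 0.0
```

Emit:
carry_out(targets=[{"travel":[0,-1,0],"delta_rot":[0,0,0],"fingers":0.7},{"travel":[0,-1,0],"delta_rot":[0,0,0],"fingers":0.7},{"travel":[0,-1,0],"delta_rot":[0,0,0],"fingers":0.7},{"travel":[0,-1,0],"delta_rot":[0,0,0],"fingers":0.7},{"travel":[0,0,0],"delta_rot":[0,0,0],"fingers":0.7},{"travel":[0,0,0],"delta_rot":[0,0,0],"fingers":0.7},{"travel":[0,0,0],"delta_rot":[0,0,0],"fingers":0.7}])

```text
time_s: 32.0
tool_pos: [0.4676, -0.371, 0.1861]
orientation: [-0.0, 0.002, 1.0, 0.0]
contact_force: [0.4, 0.2, -0.4]
finger_gap: 0.702
grip_force: 0.0
```

```bash
python3 m.py wb; python3 -c "
import cv2,numpy as np
a=cv2.imread('pics/wa.png');b=cv2.imread('pics/wb.png')
c=lambda i,x: cv2.resize(i[170:370,x:x+270],(540,400))[:, :]
cv2.imwrite('pics/wab.png',np.hstack([cv2.resize(a,(400,250)),cv2.resize(b,(400,250))]))"
```

```text
0.036 479 ang 2.73 mean [ 0.5595 -0.2017] min [ 0.5165 -0.2076] max [ 0.6041 -0.1975] px 500.0 267.0 rect [ 0.56  -0.202 87.916  8.827  3.131]
0.063 4251 ang 179.52 mean [ 0.4798 -0.2022] min [ 0.4269 -0.2162] max [ 0.539  -0.1888] px 531.0 196.0 rect [  0.483  -0.203 112.099  26.791 179.578]
[ 0.46772851 -0.37068897  0.18618329] 32.05
```

View pics/wab.png

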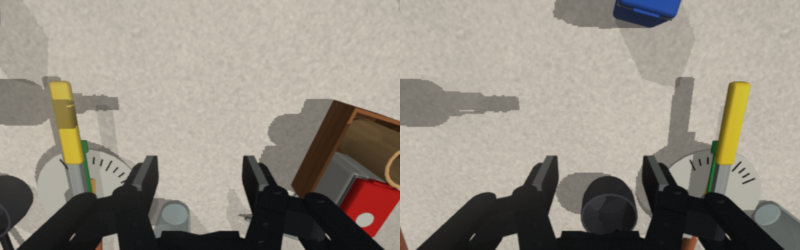

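From both sides the green square spans y −0.188 to −0.208, so its centre is at −0.198. The handle line averages y −0.198 at about 179.9°, which puts it straight above the pointer. One last check of the other things, then I hand in.

```bash
python3 - <<'E'
from h import *
for n in ("scene","side"):
    K,T,_=shot(n,n+"F.png")
    for t in ["tub","holder","tumbler","pot","tongs"]: look(n,T,K,t,n=1)
s=r.sense(); print(s["contact_force"],s["finger_gap"])
print(r.finish_job())
E
```

```text
scene land tub 0.81 [ 0.3204 -0.3184 -0.0009] [201. 198.]
scene land holder 0.81 [0.52   0.2106 0.008 ] [384. 194.]
scene land tumbler 0.77 [ 0.6747 -0.0674 -0.0052] [318. 264.]
scene land pot 0.96 [ 0.6335 -0.3575  0.0016] [206. 285.]
scene land tongs 0.66 [ 0.704   0.1555 -0.0029] [397. 246.]
side land tub 0.81 [ 0.3178 -0.31   -0.0033] [267. 370.]
side land holder 0.76 [0.5119 0.2154 0.0043] [282. 149.]
side land pot 0.89 [ 0.631  -0.3572  0.0007] [433. 331.]
[-0.30464169 -0.65308389 -0.269316  ] 0.7043551808306039
the job is handed in; nothing more can be done
None
```

The job is handed in at about 32 s: tub and holder stand upright side by side in the caddy, the yellow handle lies over the green pointer to within about half a degree by measurement, and the tumbler, pot and tongs show no movement; the judge's result was not shown.

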